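Find the box with the spare tap valve by its weight and open it

TASK

One of the three identical lidded boxes holds the heavy brass tap valve, the other two only a rubber washer: find by feel, without opening the wrong ones, which it is. Set that box, still shut and upright, on the grey mat, let go of it, then lift off its lid and lay the lid right way up on the mat beside it. Leave the other two boxes shut and standing where they were, never tip a box over, and do not disturb the mug, soap dish, toothbrush holder, comb or wrench.

Things in the scene. Friction and masses are not known exactly. Their poses are not given: they have to be found in the camera images.
- box_a: One of three look-alike opaque cream boxes, 76 mm (x) by 56 mm (y: grasp across this) by 48 mm high, walls 4 mm; 73 mm high to the knob of its lid lid_a. Origin: centre of underside, z up. Shut, with a loose washer inside it weighs 0.09-0.13 kg, with the loose valve 0.30-0.43 kg; which one has the valve varies and cannot be seen.
- lid_a: Loose cream lid on box_a, 25 g: plate 73 x 53 x 5 mm, a plug 65 x 45 mm reaching 6 mm down into the box (1.5 mm play), on top a red bar knob 36 mm long (x), 14 mm wide (y: grasp across this), 5 to 25 mm above the origin. Origin: centre of the plate's underside, z up: 48 mm above the box's origin when shut, 6 mm above a surface it is laid on.
- box_b: One of three look-alike opaque cream boxes, 76 mm (x) by 56 mm (y: grasp across this) by 48 mm high, walls 4 mm; 73 mm high to the knob of its lid lid_b. Origin: centre of underside, z up. Shut, with a loose washer inside it weighs 0.09-0.13 kg, with the loose valve 0.30-0.43 kg; which one has the valve varies and cannot be seen.
- lid_b: Loose cream lid on box_b, 25 g: plate 73 x 53 x 5 mm, a plug 65 x 45 mm reaching 6 mm down into the box (1.5 mm play), on top a red bar knob 36 mm long (x), 14 mm wide (y: grasp across this), 5 to 25 mm above the origin. Origin: centre of the plate's underside, z up: 48 mm above the box's origin when shut, 6 mm above a surface it is laid on.
- box_c: One of three look-alike opaque cream boxes, 76 mm (x) by 56 mm (y: grasp across this) by 48 mm high, walls 4 mm; 73 mm high to the knob of its lid lid_c. Origin: centre of underside, z up. Shut, with a loose washer inside it weighs 0.09-0.13 kg, with the loose valve 0.30-0.43 kg; which one has the valve varies and cannot be seen.
- lid_c: Loose cream lid on box_c, 25 g: plate 73 x 53 x 5 mm, a plug 65 x 45 mm reaching 6 mm down into the box (1.5 mm play), on top a red bar knob 36 mm long (x), 14 mm wide (y: grasp across this), 5 to 25 mm above the origin. Origin: centre of the plate's underside, z up: 48 mm above the box's origin when shut, 6 mm above a surface it is laid on.
- mat: Grey plastic work mat fixed on the ledge, 130 mm (its x) by 220 mm (its y), 4 mm thick; origin: centre of its underside. Room for one box and its lid side by side along its y.
- mug: Steel mug, 80 mm across, 90 mm high, handle at its +y; origin: centre of its underside. Leave alone.
- soap_dish: White soap dish with pink soap, 85 x 125 mm, 34 mm high; origin: centre of its underside. Leave alone.
- brush_holder: Wooden toothbrush holder, 75 x 75 x 90 mm, brushes up to 175 mm high; origin: centre of its underside. Leave alone.
- comb: Blue plastic comb lying flat, 35 x 180 mm (its y), 5 mm thick; origin: centre of its underside. Leave alone.
- wrench: Steel wrench lying flat, about 200 mm long along its x; origin: centre of its underside. Leave alone.
Mind the look-alikes: they are no part of the job. Leave any turquoise look-alike of the box_a alone.

How it is judged:
By the outcome, as a careful person would: the job done as asked, in the order asked, and still so for the second after the job is handed in, with the robot touching nothing.
It also fails if it takes over 72 s, if anything falls off the work surface, if the arm or the gripper's body presses on something with over 40 N, if the wrist force passes 120 N, or if a joint passes its speed limit or range.

ROBOT

A 6-joint arm with a two-finger parallel gripper is mounted at the origin on the work surface. World frame = base frame: x ahead of the robot, y to its left, z up, the work surface at z = 0. Lengths are in m, angles in rad, forces in N, time in s.
With the tool pointing down it reaches from about 0.3 to 0.775 m from the base axis. Payload 14.6 kg.
Tool frame: the origin (TCP) lies at the very end of the fingers, on their centre line; the grasp point (between the pads) lies 19 mm behind it; z points along the fingers, y is the line along which they close (so a half turn about z gives the same grasp; the last joint's range is limited). The gripper opens to 94 mm and grips with 3 to 60 N. Pads are 16 mm wide; open, the fingers measure 119 mm over their backs; the gripper's body (75 mm by 177 mm) begins 78 mm behind the grasp point.
Start: joints at [-1.218, 0.3, 1.521, -0, 1.321, -0.067], TCP at [0.224, -0.502, 0.205] pointing down, gripper open.
Joint ranges: [-3.03, 3.03], [-0.79, 2.21], [0.23, 2.52], [-1.04, 4.18], [0, 3.07], [-2.55, 2.55]. Speed limits (rad/s): [2.22, 2.22, 2.57, 3.14, 3.14, 3.14].

INTERFACE

Orientations are given as [roll, pitch, yaw] about the fixed x, y, z axes, in that order (R = Rz(yaw) Ry(pitch) Rx(roll)).
In Python, from station import ctrl gives the robot as it stands. The module is installed in compiled form; this text tells all that it offers.
- The arm moves only by the tool step_arm, never from a script. Its argument "deltas" is a list of rows, each an object with "dp": the shift along the tool's x, y, z scaled (see below), a list of three; "twist": the turn about the tool's z scaled (see below). In form: [{"dp": [tx, ty, tz], "twist": twist}, ...]. A call has 1 to 12 rows; each row shifts and turns the commanded pose from where the row before left it, along the tool's axes as they then stand; what a row does not reach is not made up. The controller multiplies each number of a shift by 0.04 m and each number of a turn by 4 degrees. A row lasts 1/10 s, in which the tool goes at most 50 mm and 8.59 degrees, less where a joint would pass 70% of its speed; a pose out of reach is approached as far as the arm can. A call with a number of a shift or a turn outside -1 to 1 is refused whole. A call with a gripper value outside its range is refused whole. "gripper" is the opening, from -1 (shut) to 1 (fully open), set as the call begins (left out, the last holds). The fingers move at their own pace and stop on an object; "squeeze" is the grip in N (left out, the last holds). Time passes only in rows, so rows that do not move let the fingers close. It gives the time, the measured TCP pose, the force, the opening and the grip force at its end, in the units of the state.
- ctrl.get_obs(): the state, without advancing time (a new reading comes with each control period).
- ctrl.camera(name): name is "scene" or "top" or "wrist"; returns (picture, depth): 384x512x3 uint8, red, green, blue; 384x512 float32, m along the optical axis (not along the pixel's ray), 0 where there is no reading.
- ctrl.get_calibration(name): a dict with "fx", "fy", "cx", "cy" (pixels), "world_to_cam" (4x4, takes a point from world to camera coordinates); the wrist camera has in their place "hand_eye" (4x4, takes a point from camera to tool coordinates, whose origin is the TCP and whose axes are the flange's). Camera axes: x right, y down, z forward; pixel columns grow to the right and rows downward; lengths in m; the calibration is good to about 2 mm. A picture is of the moment at which its call begins: read the wrist's pose just before it. get_calibration takes no time and is no camera call.
- ctrl.hand_in(): hands the job in; it is judged then, once.
Trained networks look in the newest picture that a camera, given by its name, has taken for a name from the list of things; names that differ only in an ending like _2 or _b are one class to them, and where a whole thing is asked for, a point or a joint stands for the part that bears it (a point fixed in the world has none). Each returns a list of dicts, best first, with "conf" (0 to 1); they miss things now and then, are a little off and sometimes report something else, mostly with a low value. They report only what shows in the picture. A call takes as long as a camera call. They do not tell look-alikes from the thing itself.
- ctrl.spot_in(camera, label): "rect" ([left, top, right, bottom] as shares, 0 to 1, of the picture: columns of its width, rows of its height, round what is visible of it).
- ctrl.cut_out(camera, label): "pixels" (384x512 bool, what is visible of it) and "rect" ([left, top, right, bottom] as shares, 0 to 1, of the picture: columns of its width, rows of its height, round what is visible of it).
The state is a dict: "time_s": time; "qpos": joint angles; "joint_vel": joint speeds; "tau": joint torques, N m; "ee_pos": TCP position; "eef_rot": TCP orientation; "force": force on the tool from outside, world axes, zero at the start; "moment": the same for the moment, N m; "grip_width": finger opening in m; "grip_force": force on a finger pad.
Only numpy, scipy, OpenCV 4.12 (cv2) and the standard library are available. Lean on these libraries where they do the work, as an engineer would, in place of code of your own. Each camera call takes 0.05 s, during which the arm holds its last target. There are 200 camera calls.

## Working session

There is one attempt and no reset: what is moved stays moved. The work goes in short steps, Python scripts to look and compute and a tool call to move; the robot and the scene stay as the last step left them, time stands still between calls to the robot, and variables do not carry over. Pictures are saved under pics/ and viewed, at most 10 in all, crops included, and the job is handed in when it is done.

Besides the shell and the picture viewer there is one more tool, called after "Request:" as name(argument=value, ...) on one line, values as JSON. step_arm: Moves the arm, as the interface text tells. Its arguments: {"type":"object","properties":{"deltas":{"type":"array"},"gripper":{"type":"number"},"squeeze":{"type":"number"}},"required":["deltas"]}

```bash
mkdir -p pics
cat > h.py <<'E'
import numpy as np, cv2
from station import ctrl
def pts(cam):
    rgb,d=ctrl.camera(cam); c=ctrl.get_calibration(cam)
    v,u=np.mgrid[:384,:512]
    P=np.stack([(u-c['cx'])/c['fx']*d,(v-c['cy'])/c['fy']*d,d],-1)
    T=np.linalg.inv(np.array(c['world_to_cam']))
    return rgb,d,P@T[:3,:3].T+T[:3,3]
E
python3 - <<'E'
from h import *
o=ctrl.get_obs(); print(o)
for cam in ['top','scene']:
    rgb,d,W=pts(cam); np.savez(f'/tmp/{cam}.npz',rgb=rgb,W=W,d=d)
    cv2.imwrite(f'pics/{cam}0.png',cv2.resize(rgb[...,::-1],(768,576)))
    for l in ['box_a','lid_a','mat','mug','soap_dish','brush_holder','comb','wrench']:
        for r in ctrl.cut_out(cam,l)[:6]:
            m=r['pixels']&(d>0); p=W[m]
            if len(p): print(cam,l,round(r['conf'],2),np.round(np.array(r['rect'])*[512,384,512,384]),m.sum(),np.round(np.median(p,0),3),np.round(np.percentile(p,2,0),3),np.round(np.percentile(p,98,0),3),np.median(rgb[m],0))
E
```

```text
{'time_s': 0.0, 'qpos': array([-1.21760444e+00,  3.00444393e-01,  1.52156583e+00,  4.74420359e-06,
        1.32070910e+00, -6.65868543e-02]), 'joint_vel': array([-8.14971654e-04, -1.04918205e-05, -4.48116110e-05,  1.35406564e-03,
        1.44877081e-03,  7.87111024e-04]), 'tau': array([ 3.90716332e-04, -5.31806874e+01, -3.52736342e+01,  7.08390889e-02,
        2.44322070e-02, -5.12011843e-05]), 'ee_pos': array([ 0.22407251, -0.502003  ,  0.20490743]), 'eef_rot': array([-3.14046878e+00, -7.95514787e-05,  4.19777516e-01]), 'force': array([-0.40177179,  0.51256483,  0.670076  ]), 'moment': array([-0.013924  , -0.00342215,  0.00952275]), 'grip_force': 0.0, 'grip_width': 0.09392002462431227}
top box_a 0.87 [ 99. 262. 143. 298.] 1060 [0.32  0.35  0.019] [0.292 0.303 0.001] [0.357 0.383 0.05 ] [23. 78. 76.]
top box_a 0.85 [139. 160. 178. 190.] 852 [0.578 0.269 0.007] [0.548 0.225 0.001] [0.603 0.301 0.05 ] [32. 92. 89.]
top box_a 0.78 [124. 208. 150. 244.] 274 [0.458 0.302 0.03 ] [0.411 0.29  0.002] [0.494 0.337 0.052] [77. 73. 59.]
top lid_a 0.82 [111. 212. 140. 242.] 714 [0.451 0.323 0.05
[... 2566 characters left out ...]
5] [ 0.502 -0.402  0.001] [ 0.628 -0.19   0.009] [113. 128. 119.]
scene soap_dish 0.56 [286. 268. 356. 334.] 2725 [0.707 0.262 0.022] [0.661 0.2   0.006] [0.743 0.32  0.037] [230. 183. 175.]
scene brush_holder 0.8 [120. 188. 175. 260.] 2343 [ 0.77  -0.109  0.089] [ 0.712 -0.205  0.   ] [ 0.801 -0.089  0.176] [104.  89.  67.]
scene comb 0.66 [301. 137. 367. 174.] 686 [0.344 0.118 0.005] [ 0.328  0.04  -0.001] [0.362 0.209 0.009] [ 58. 109. 173.]
scene comb 0.26 [383. 194. 420. 229.] 740 [0.456 0.328 0.054] [0.416 0.299 0.049] [0.488 0.359 0.075] [232.  220.5 178. ]
scene wrench 0.94 [198.  86. 255. 121.] 455 [ 0.34  -0.194  0.007] [ 0.322 -0.29  -0.001] [ 0.359 -0.12   0.012] [171. 186. 172.]
```

View pics/top0.png

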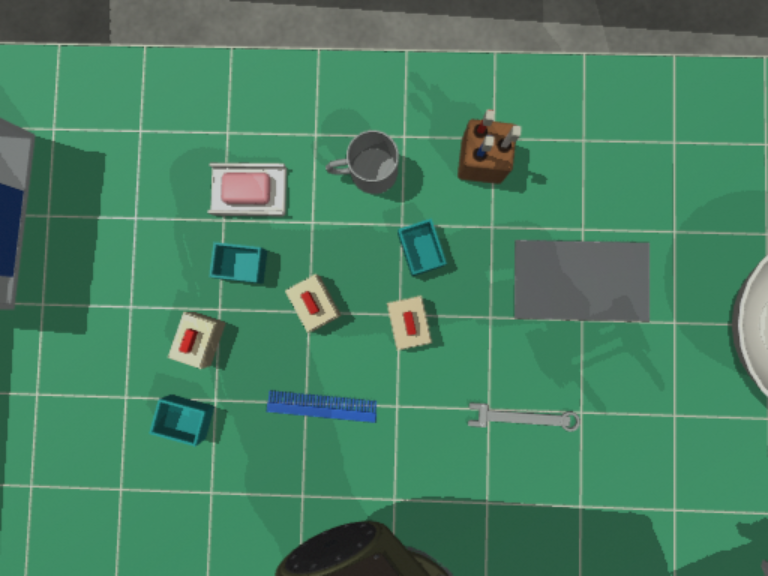

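Run:
```python
import numpy as np,cv2
for cam in ['top','scene']:
    z=np.load(f'/tmp/{cam}.npz');W=z['W'];rgb=z['rgb'].astype(int)
    red=(rgb[...,0]>rgb[...,1]+60)&(rgb[...,0]>rgb[...,2]+50)
    for n,(cx,cy) in dict(L=(.452,.326),M=(.516,.14),R=(.489,-.013)).items():
        near=(abs(W[...,0]-cx)<.06)&(abs(W[...,1]-cy)<.05)
        pl=near&(W[...,2]>.045)&(W[...,2]<.058)
        kn=near&(W[...,2]>.066)
        for m,s in((near&(W[...,2]>.045),'plate'),(kn,'knob')):
            p=W[m][:,:2].astype(np.float32); r=cv2.minAreaRect(p)
            print(cam,n,s,m.sum(),np.round(r[0],4),np.round(r[1],3),round(r[2],1),np.round(np.median(W[m][:,2]),3))
    m=(abs(W[...,2]-.004)<.003)&(abs(W[...,0]-.566)<.09)&(abs(W[...,1]+.297)<.14)&(abs(rgb[...,0]-rgb[...,2])<25)&(rgb[...,0]<150)
    r=cv2.minAreaRect(W[m][:,:2].astype(np.float32));print(cam,'mat',r)
```

```text
top L plate 772 [0.451 0.326] [0.056 0.076] 73.7 0.053
top L knob 106 [0.4513 0.3268] [0.015 0.036] 74.4 0.073
top M plate 759 [0.5155 0.1401] [0.076 0.056] 30.4 0.053
top M knob 99 [0.5152 0.1399] [0.035 0.014] 30.4 0.073
top R plate 1509 [ 0.4888 -0.0144] [0.076 0.056] 13.8 0.075
top R knob 837 [ 0.4938 -0.0108] [0.047 0.024] 37.9 0.907
top mat ((0.5666131377220154, -0.29716020822525024), (0.17457187175750732, 0.27829596400260925), 0.05756174027919769)
scene L plate 807 [0.4513 0.3282] [0.057 0.078] 72.4 0.054
scene L knob 110 [0.4514 0.3281] [0.013 0.038] 73.8 0.073
scene M plate 770 [0.5155 0.1417] [0.079 0.057] 30.9 0.054
scene M knob 103 [0.5156 0.1416] [0.037 0.014] 31.5 0.073
scene R plate 666 [ 0.4896 -0.0129] [0.079 0.057] 13.9 0.054
scene R knob 93 [ 0.489  -0.0124] [0.036 0.014] 11.3 0.073
scene mat ((0.5673018097877502, -0.2934873104095459), (0.1745392382144928, 0.2690032422542572), 0.031790368258953094)
```

Candidates in the top view (768 px): cream boxes with red knobs at (409,323), (312,303) and (196,340). The turquoise open look-alikes at (423,247), (238,263) and (181,418) are rejected. The grey mat is at (581,281). I'll check the choice in one close crop and plan the first move.

```bash
cat >> h.py <<'E'
def go(x,y,z,yawdeg):
    o=ctrl.get_obs(); p=o['ee_pos']; yw=np.degrees(o['eef_rot'][2])
    t=(yw-yawdeg+90)%180-90
    a=np.radians(yw-t); d=np.array([x,y,z])-p
    tx=np.cos(a)*d[0]+np.sin(a)*d[1]; ty=np.sin(a)*d[0]-np.cos(a)*d[1]
    print('t',round(o['time_s'],2),'pos',p.round(4),'rpy',np.degrees(o['eef_rot']).round(2),'F',o['force'].round(2),'w',round(o['grip_width'],4),'gf',round(o['grip_force'],1),'q6',o['qpos'].round(2))
    print('twist units',round(t/4,3),'then dp units',(np.array([tx,ty,-d[2]])/.04).round(3))
E
python3 - <<'E'
from h import *
z=np.load('/tmp/scene.npz')['rgb']
cv2.imwrite('pics/crop.png',cv2.resize(z[130:280,190:460,::-1],None,fx=2.9,fy=2.9,interpolation=3))
go(.489,-.0135,.13,13.8)
E
```

```text
t 0.9 pos [ 0.2242 -0.5022  0.2054] rpy [-180.      0.     24.05] F [ 0.14  0.36 -0.47] w 0.0941 gf 0.0 q6 [-1.22  0.3   1.52 -0.    1.32 -0.07]
twist units 2.563 then dp units [  9.344 -10.286   1.886]
```

View pics/crop.png

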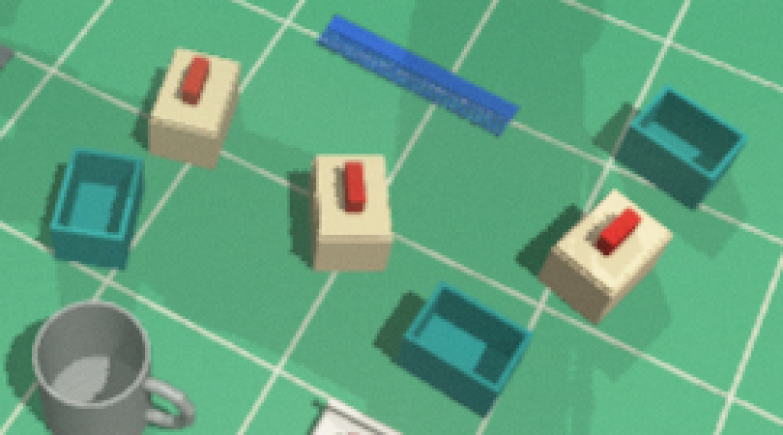

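The crop shows three shut cream boxes with red knobs at (193,105), (352,212) and (607,255). The turquoise ones are open and lidless. I'll start with the right-hand box.

Request:
step_arm(deltas=[{"dp":[0,0,0],"twist":0.85},{"dp":[0,0,0],"twist":0.85},{"dp":[0,0,0],"twist":0.86},{"dp":[0.4,-0.45,0],"twist":0},{"dp":[0.7,-0.77,0],"twist":0},{"dp":[0.75,-0.82,0.1],"twist":0},{"dp":[0.75,-0.82,0.1],"twist":0},{"dp":[0.75,-0.82,0.1],"twist":0},{"dp":[0.75,-0.82,0.1],"twist":0},{"dp":[0.75,-0.82,0.1],"twist":0},{"dp":[0.75,-0.82,0.1],"twist":0},{"dp":[0.75,-0.82,0.1],"twist":0}], gripper=1)

```text
time_s: 2.1
ee_pos: [0.405, -0.1696, 0.1776]
eef_rot: [3.141, -0.001, 0.241]
force: [0.8, -0.7, -0.5]
grip_width: 0.094
grip_force: 0.0
```

```bash
python3 -c "
from h import *
go(.489,-.0135,.11,13.8)"
```

```text
t 2.1 pos [ 0.405  -0.1696  0.1776] rpy [ 1.7997e+02 -3.0000e-02  1.3800e+01] F [ 0.84 -0.73 -0.46] w 0.094 gf 0.0 q6 [-0.48  0.08  1.85  0.    1.21  0.85]
twist units 0.001 then dp units [ 2.971 -3.288  1.689]
```

Request:
step_arm(deltas=[{"dp":[0.75,-0.82,0.1],"twist":0},{"dp":[0.75,-0.82,0.1],"twist":0},{"dp":[0.75,-0.82,0.2],"twist":0},{"dp":[0.5,-0.6,0.4],"twist":0},{"dp":[0.22,-0.25,0.4],"twist":0},{"dp":[0,0,0.4],"twist":0},{"dp":[0,0,0],"twist":0},{"dp":[0,0,0],"twist":0}])

```text
time_s: 2.9
ee_pos: [0.4882, -0.0145, 0.1139]
eef_rot: [3.142, -0.0, 0.241]
force: [0.3, 0.2, 1.4]
grip_width: 0.0938
grip_force: 0.0
```

```bash
python3 -c "
from h import *
go(.489,-.0135,.011,13.8)"
```

```text
t 2.9 pos [ 0.4882 -0.0145  0.1139] rpy [180.   -0.   13.8] F [0.31 0.19 1.39] w 0.0938 gf 0.0 q6 [-0.1   0.26  1.79 -0.    1.08  1.23]
twist units 0.001 then dp units [ 0.026 -0.019  2.572]
```

Request:
step_arm(deltas=[{"dp":[0.03,-0.02,0.5],"twist":0},{"dp":[0,0,0.7],"twist":0},{"dp":[0,0,0.7],"twist":0},{"dp":[0,0,0.45],"twist":0},{"dp":[0,0,0.22],"twist":0},{"dp":[0,0,0],"twist":0}])

```text
time_s: 3.5
ee_pos: [0.4891, -0.0135, 0.0107]
eef_rot: [-3.141, 0.0, 0.241]
force: [1.0, 0.1, -0.4]
grip_width: 0.094
grip_force: 0.0
```

Request:
step_arm(deltas=[{"dp":[0,0,0],"twist":0},{"dp":[0,0,0],"twist":0},{"dp":[0,0,0],"twist":0},{"dp":[0,0,0],"twist":0},{"dp":[0,0,0],"twist":0},{"dp":[0,0,0],"twist":0},{"dp":[0,0,0],"twist":0},{"dp":[0,0,0],"twist":0}], gripper=-1, squeeze=20)

```text
time_s: 4.3
ee_pos: [0.4892, -0.0133, 0.0109]
eef_rot: [3.141, -0.0, 0.241]
force: [-2.4, -0.1, 4.5]
grip_width: 0.056
grip_force: 20.0
```

Request:
step_arm(deltas=[{"dp":[0,0,-0.2],"twist":0},{"dp":[0,0,-0.3],"twist":0},{"dp":[0,0,0],"twist":0},{"dp":[0,0,0],"twist":0},{"dp":[0,0,0],"twist":0}])

```text
time_s: 4.8
ee_pos: [0.4889, -0.0132, 0.0305]
eef_rot: [-3.141, 0.0, 0.241]
force: [-0.4, -0.1, -1.0]
grip_width: 0.056
grip_force: 20.0
```

```bash
python3 -c "
from h import *
F=[]
for i in range(8):
    ctrl.camera('top'); o=ctrl.get_obs(); F.append(o['force'][2])
print(np.round(F,2),np.mean(F),o['tau'].round(2))
go(.489,-.0135,.011,13.8)"
```

```text
[-0.21 -1.01 -1.33 -0.95 -1.65 -0.77 -0.42 -0.63] -0.8717928035336634 [-0.000e+00 -5.088e+01 -2.738e+01  3.000e-02 -6.000e-02 -0.000e+00]
t 5.2 pos [ 0.489  -0.0133  0.0305] rpy [-1.800e+02  1.000e-02  1.381e+01] F [ 0.48 -0.1  -0.63] w 0.0558 gf 20.0 q6 [-0.1   0.4   1.85 -0.    0.9   1.23]
twist units 0.003 then dp units [-0.003  0.006  0.489]
```

Box R reads about 0.09 kg, so it holds a washer. I'll put it back and move to the middle box.

Request:
step_arm(deltas=[{"dp":[0,0,0.2],"twist":0},{"dp":[0,0,0.18],"twist":0},{"dp":[0,0,0.1],"twist":0},{"dp":[0,0,0.01],"twist":0},{"dp":[0,0,0],"twist":0}])

```text
time_s: 5.7
ee_pos: [0.4889, -0.0132, 0.0107]
eef_rot: [-3.141, 0.0, 0.241]
force: [-0.4, -0.7, -1.5]
grip_width: 0.056
grip_force: 20.0
```

Request:
step_arm(deltas=[{"dp":[0,0,0],"twist":0},{"dp":[0,0,0],"twist":0},{"dp":[0,0,0],"twist":0},{"dp":[0,0,0],"twist":0},{"dp":[0,0,0],"twist":0}], gripper=1)

```text
time_s: 6.2
ee_pos: [0.4891, -0.0132, 0.0111]
eef_rot: [3.142, -0.0, 0.241]
force: [0.4, 0.4, 0.7]
grip_width: 0.0918
grip_force: 0.0
```

Request:
step_arm(deltas=[{"dp":[0,0,-0.4],"twist":0},{"dp":[0,0,-0.7],"twist":0},{"dp":[0,0,-0.8],"twist":0},{"dp":[0,0,-0.7],"twist":0},{"dp":[0,0,-0.2],"twist":-0.8},{"dp":[0,0,0],"twist":-0.9},{"dp":[0,0,0],"twist":-0.9},{"dp":[0,0,0],"twist":-0.9},{"dp":[0,0,0],"twist":-0.65},{"dp":[0,0,0],"twist":0}])

```text
time_s: 7.2
ee_pos: [0.489, -0.0132, 0.1231]
eef_rot: [-3.142, 0.0, 0.531]
force: [1.5, 0.6, -0.8]
grip_width: 0.094
grip_force: 0.0
```

```bash
python3 -c "
from h import *
rgb,d,W=pts('top')
m=(abs(W[...,0]-.489)<.055)&(abs(W[...,1]+.013)<.045)&(W[...,2]>.045)&(W[...,2]<.08)
r=cv2.minAreaRect(W[m][:,:2].astype(np.float32));print(m.sum(),r)
go(.5155,.141,.11,30.5)"
```

```text
0 ((0.0, 0.0), (0.0, 0.0), 0.0)
t 7.25 pos [ 0.489  -0.0132  0.1231] rpy [-180.     -0.     30.35] F [ 0.19 -0.85 -1.12] w 0.0939 gf 0.0 q6 [-0.1   0.25  1.78  0.    1.1   0.94]
twist units -0.037 then dp units [ 2.527 -2.987  0.326]
```

Request:
step_arm(deltas=[{"dp":[0.35,-0.4,0],"twist":0},{"dp":[0.6,-0.7,0],"twist":0},{"dp":[0.6,-0.7,0],"twist":0},{"dp":[0.55,-0.65,0],"twist":0},{"dp":[0.3,-0.4,0],"twist":0},{"dp":[0.13,-0.14,0],"twist":0},{"dp":[0,0,0.5],"twist":0},{"dp":[0,0,0.7],"twist":0},{"dp":[0,0,0.7],"twist":0},{"dp":[0,0,0.6],"twist":0},{"dp":[0,0,0.3],"twist":0},{"dp":[0,0,0],"twist":0}])

```text
time_s: 8.45
ee_pos: [0.5152, 0.1405, 0.01]
eef_rot: [-3.141, 0.002, 0.53]
force: [0.2, 1.1, 1.0]
grip_width: 0.0938
grip_force: 0.0
```

Request:
step_arm(deltas=[{"dp":[0,0,0],"twist":0},{"dp":[0,0,0],"twist":0},{"dp":[0,0,0],"twist":0},{"dp":[0,0,0],"twist":0},{"dp":[0,0,0],"twist":0},{"dp":[0,0,0],"twist":0},{"dp":[0,0,0],"twist":0},{"dp":[0,0,0],"twist":0}], gripper=-1, squeeze=20)

```text
time_s: 9.25
ee_pos: [0.516, 0.1411, 0.0114]
eef_rot: [3.141, -0.0, 0.531]
force: [-1.4, -0.0, 5.9]
grip_width: 0.0557
grip_force: 20.0
```

Request:
step_arm(deltas=[{"dp":[0,0,-0.2],"twist":0},{"dp":[0,0,-0.3],"twist":0},{"dp":[0,0,0],"twist":0},{"dp":[0,0,0],"twist":0},{"dp":[0,0,0],"twist":0}])

```text
time_s: 9.75
ee_pos: [0.5156, 0.1411, 0.0308]
eef_rot: [-3.141, 0.0, 0.531]
force: [0.2, -0.5, -1.0]
grip_width: 0.0563
grip_force: 20.0
```

```bash
python3 -c "
from h import *
F=[]
for i in range(8):
    ctrl.camera('top'); o=ctrl.get_obs(); F.append(o['force'][2])
print(np.round(F,2),np.mean(F))
go(.5155,.141,.011,30.5)"
```

```text
[-1.24 -2.09 -2.51 -2.8  -0.52 -1.76 -0.52 -0.75] -1.5227034611641173
t 10.15 pos [0.5158 0.1411 0.0309] rpy [-1.800e+02  1.000e-02  3.041e+01] F [ 0.49  0.98 -0.75] w 0.0563 gf 20.0 q6 [0.2  0.48 1.72 0.   0.94 1.24]
twist units -0.022 then dp units [-0.007 -0.001  0.499]
```

About 1.5 N with noise, so probably a washer. I'll put it back and feel the third.

Request:
step_arm(deltas=[{"dp":[0,0,0.2],"twist":0},{"dp":[0,0,0.18],"twist":0},{"dp":[0,0,0.1],"twist":0},{"dp":[0,0,0.015],"twist":0},{"dp":[0,0,0],"twist":0}])

```text
time_s: 10.65
ee_pos: [0.5156, 0.1412, 0.0109]
eef_rot: [-3.141, 0.0, 0.531]
force: [-0.0, 0.7, 0.1]
grip_width: 0.056
grip_force: 20.0
```

Request:
step_arm(deltas=[{"dp":[0,0,0],"twist":0},{"dp":[0,0,0],"twist":0},{"dp":[0,0,0],"twist":0},{"dp":[0,0,0],"twist":0},{"dp":[0,0,0],"twist":0}], gripper=1)

```text
time_s: 11.15
ee_pos: [0.5158, 0.1411, 0.0112]
eef_rot: [3.142, -0.0, 0.531]
force: [-0.6, 0.5, -0.7]
grip_width: 0.0923
grip_force: 0.0
```

Request:
step_arm(deltas=[{"dp":[0,0,-0.4],"twist":0},{"dp":[0,0,-0.7],"twist":0},{"dp":[0,0,-0.8],"twist":0},{"dp":[0,0,-0.7],"twist":0},{"dp":[0,0,-0.2],"twist":0.9},{"dp":[0,0,0],"twist":1},{"dp":[0,0,0],"twist":1},{"dp":[0,0,0],"twist":1},{"dp":[0,0,0],"twist":1},{"dp":[0,0,0],"twist":1},{"dp":[0,0,0],"twist":1},{"dp":[0,0,0],"twist":1}])

```text
time_s: 12.35
ee_pos: [0.5158, 0.1411, 0.1232]
eef_rot: [-3.142, 0.0, -0.024]
force: [0.3, -0.8, -0.4]
grip_width: 0.0941
grip_force: 0.0
```

Request:
step_arm(deltas=[{"dp":[0,0,0],"twist":1},{"dp":[0,0,0],"twist":1},{"dp":[0,0,0],"twist":1},{"dp":[0,0,0],"twist":0.8},{"dp":[0,0,0],"twist":0}])

```text
time_s: 12.85
ee_pos: [0.5158, 0.1411, 0.1233]
eef_rot: [-3.142, -0.0, -0.287]
force: [-0.1, 0.8, 0.1]
grip_width: 0.0939
grip_force: 0.0
```

```bash
python3 -c "
from h import *
go(.451,.327,.011,-16.3)"
```

```text
t 12.85 pos [0.5158 0.1411 0.1233] rpy [-180.     -0.    -16.44] F [-0.11  0.79  0.1 ] w 0.0939 gf 0.0 q6 [0.2  0.35 1.66 0.   1.14 2.06]
twist units -0.034 then dp units [-2.859 -4.006  2.807]
```

Request:
step_arm(deltas=[{"dp":[-0.35,-0.5,0],"twist":0},{"dp":[-0.55,-0.77,0],"twist":0},{"dp":[-0.55,-0.77,0],"twist":0},{"dp":[-0.55,-0.77,0],"twist":0},{"dp":[-0.5,-0.7,0],"twist":0},{"dp":[-0.3,-0.4,0],"twist":0},{"dp":[-0.06,-0.1,0.4],"twist":0},{"dp":[0,0,0.7],"twist":0},{"dp":[0,0,0.7],"twist":0},{"dp":[0,0,0.6],"twist":0},{"dp":[0,0,0.4],"twist":0},{"dp":[0,0,0],"twist":0}])

```text
time_s: 14.05
ee_pos: [0.4503, 0.3266, 0.0092]
eef_rot: [3.139, 0.002, -0.284]
force: [0.2, 0.4, -0.3]
grip_width: 0.094
grip_force: 0.0
```

Request:
step_arm(deltas=[{"dp":[0,0,0],"twist":0},{"dp":[0,0,0],"twist":0},{"dp":[0,0,0],"twist":0},{"dp":[0,0,0],"twist":0},{"dp":[0,0,0],"twist":0},{"dp":[0,0,0],"twist":0},{"dp":[0,0,0],"twist":0},{"dp":[0,0,0],"twist":0}], gripper=-1, squeeze=20)

```text
time_s: 14.85
ee_pos: [0.4514, 0.3272, 0.0116]
eef_rot: [-3.142, -0.0, -0.286]
force: [-1.7, -2.2, 5.5]
grip_width: 0.0557
grip_force: 20.0
```

Request:
step_arm(deltas=[{"dp":[0,0,-0.2],"twist":0},{"dp":[0,0,-0.3],"twist":0},{"dp":[0,0,0],"twist":0},{"dp":[0,0,0],"twist":0},{"dp":[0,0,0],"twist":0}])

```text
time_s: 15.35
ee_pos: [0.4511, 0.3272, 0.031]
eef_rot: [3.141, 0.0, -0.286]
force: [-0.7, 0.4, -3.7]
grip_width: 0.0559
grip_force: 20.0
```

```bash
python3 -c "
from h import *
F=[]
for i in range(8):
    ctrl.camera('top'); o=ctrl.get_obs(); F.append(o['force'][2])
print(np.round(F,2),np.mean(F))
go(.567,-.24,.14,0)"
```

```text
[-4.49 -3.58 -3.42 -2.5  -3.52 -3.48 -2.61 -3.62] -3.404822761346886
t 15.75 pos [0.4513 0.3273 0.0312] rpy [ 1.7999e+02  1.0000e-02 -1.6390e+01] F [-0.09 -0.15 -3.62] w 0.0559 gf 20.0 q6 [0.56 0.52 1.65 0.   0.97 2.42]
twist units -4.097 then dp units [ 2.893 14.182 -2.721]
```

Box L weighs about 0.35 kg, so it holds the valve. I'll carry it to the mat.

Request:
step_arm(deltas=[{"dp":[0,0,-0.3],"twist":0},{"dp":[0,0,-0.5],"twist":0},{"dp":[0,0,-0.6],"twist":-0.4},{"dp":[0,0,-0.6],"twist":-0.7},{"dp":[0,0,-0.5],"twist":-0.8},{"dp":[0,0,-0.3],"twist":-0.8},{"dp":[0,0,0],"twist":-0.8},{"dp":[0,0,0],"twist":-0.6},{"dp":[0.04,0.2,0],"twist":0},{"dp":[0.08,0.4,0],"twist":0},{"dp":[0.12,0.6,0],"twist":0},{"dp":[0.14,0.7,0],"twist":0}])

```text
time_s: 16.95
ee_pos: [0.4666, 0.2496, 0.1434]
eef_rot: [3.141, -0.0, -0.001]
force: [1.1, -0.2, -3.0]
grip_width: 0.0559
grip_force: 20.0
```

Request:
step_arm(deltas=[{"dp":[0.15,0.75,0],"twist":0},{"dp":[0.15,0.75,0],"twist":0},{"dp":[0.15,0.75,0],"twist":0},{"dp":[0.15,0.75,0],"twist":0},{"dp":[0.15,0.75,0],"twist":0},{"dp":[0.15,0.75,0],"twist":0},{"dp":[0.15,0.75,0],"twist":0},{"dp":[0.15,0.75,0],"twist":0},{"dp":[0.15,0.75,0],"twist":0},{"dp":[0.15,0.75,0],"twist":0},{"dp":[0.15,0.75,0],"twist":0},{"dp":[0.15,0.75,0],"twist":0}])

```text
time_s: 18.15
ee_pos: [0.538, -0.1111, 0.1436]
eef_rot: [3.141, -0.0, -0.002]
force: [-0.1, 0.7, -3.2]
grip_width: 0.0559
grip_force: 20.0
```

```bash
python3 -c "
from h import *
go(.567,-.242,.0165,0)"
```

```text
t 18.15 pos [ 0.538  -0.1111  0.1436] rpy [ 1.7999e+02 -0.0000e+00 -1.0000e-01] F [-0.13  0.68 -3.17] w 0.0559 gf 20.0 q6 [-0.27  0.36  1.6  -0.    1.19  1.3 ]
twist units -0.025 then dp units [0.725 3.272 3.176]
```

Request:
step_arm(deltas=[{"dp":[0.17,0.75,0],"twist":0},{"dp":[0.16,0.75,0],"twist":0},{"dp":[0.16,0.7,0],"twist":0},{"dp":[0.13,0.55,0],"twist":0},{"dp":[0.08,0.35,0],"twist":0},{"dp":[0.02,0.15,0.3],"twist":0},{"dp":[0,0,0.5],"twist":0},{"dp":[0,0,0.6],"twist":0},{"dp":[0,0,0.6],"twist":0},{"dp":[0,0,0.5],"twist":0},{"dp":[0,0,0.25],"twist":0},{"dp":[0,0,0],"twist":0}])

```text
time_s: 19.35
ee_pos: [0.5665, -0.238, 0.0317]
eef_rot: [-3.14, 0.002, 0.0]
force: [0.3, -0.4, -3.3]
grip_width: 0.056
grip_force: 20.0
```

```bash
python3 -c "
from h import *
go(.567,-.242,.0155,0)
rgb,d,W=pts('scene')
cv2.imwrite('pics/s1.png',cv2.resize(rgb[:,:,::-1],(768,576)))"
```

```text
t 19.35 pos [ 0.5665 -0.238   0.0317] rpy [-1.7993e+02  1.4000e-01  2.0000e-02] F [ 0.26 -0.45 -3.31] w 0.056 gf 20.0 q6 [-0.46  0.63  1.47  0.    1.04  1.11]
twist units 0.006 then dp units [0.011 0.1   0.405]
```

View pics/s1.png

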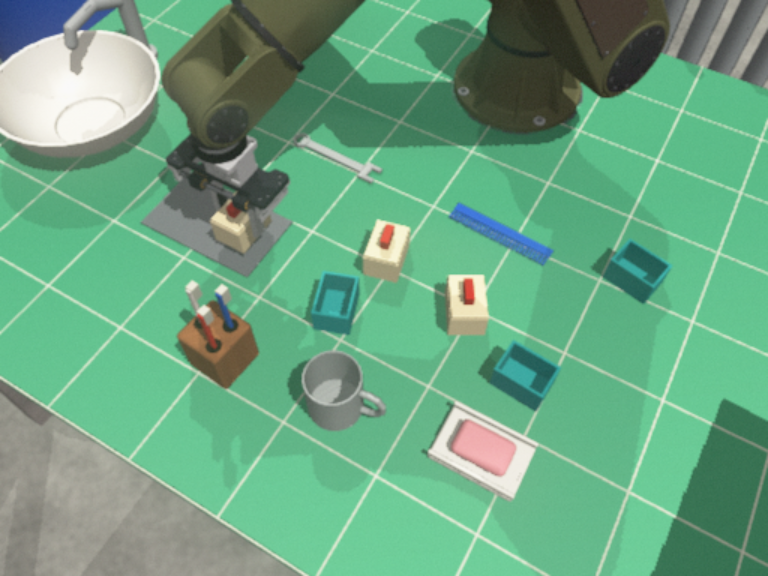

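The box, with its lid on, hangs over the mat at (238,228). The other two stand at (386,250) and (467,303). I'll lower it gently.

Request:
step_arm(deltas=[{"dp":[0.01,0.1,0.15],"twist":0},{"dp":[0,0,0.12],"twist":0},{"dp":[0,0,0.08],"twist":0},{"dp":[0,0,0.03],"twist":0},{"dp":[0,0,0],"twist":0},{"dp":[0,0,0],"twist":0}])

```text
time_s: 20.0
ee_pos: [0.5679, -0.2427, 0.0182]
eef_rot: [3.141, -0.0, 0.0]
force: [0.2, -0.2, -3.3]
grip_width: 0.0561
grip_force: 20.0
```

```bash
python3 -c "
from h import *
go(.567,-.242,.0155,0)"
```

```text
t 20.0 pos [ 0.5679 -0.2427  0.0182] rpy [ 1.7999e+02 -1.0000e-02  1.0000e-02] F [ 0.17 -0.19 -3.29] w 0.0561 gf 20.0 q6 [-0.46  0.65  1.47  0.    1.02  1.11]
twist units 0.003 then dp units [-0.023 -0.017  0.068]
```

Request:
step_arm(deltas=[{"dp":[0,0,0.03],"twist":0},{"dp":[0,0,0.03],"twist":0},{"dp":[0,0,0.01],"twist":0},{"dp":[0,0,0],"twist":0}])

```text
time_s: 20.4
ee_pos: [0.568, -0.2427, 0.0156]
eef_rot: [3.141, -0.001, 0.0]
force: [-1.2, 0.8, 2.9]
grip_width: 0.0561
grip_force: 20.0
```

Request:
step_arm(deltas=[{"dp":[0,0,0],"twist":0},{"dp":[0,0,0],"twist":0},{"dp":[0,0,0],"twist":0},{"dp":[0,0,0],"twist":0},{"dp":[0,0,0],"twist":0},{"dp":[0,0,0],"twist":0}], gripper=1)

```text
time_s: 21.0
ee_pos: [0.5679, -0.2427, 0.0153]
eef_rot: [3.142, -0.0, 0.0]
force: [-0.5, 0.5, -0.3]
grip_width: 0.0941
grip_force: 0.0
```

Request:
step_arm(deltas=[{"dp":[0,0,-0.4],"twist":0},{"dp":[0,0,-0.6],"twist":0},{"dp":[0,0,-0.7],"twist":0},{"dp":[0,0,-0.5],"twist":0},{"dp":[0,0,-0.3],"twist":0},{"dp":[0,0,0],"twist":0},{"dp":[0,0,0],"twist":0}])

```text
time_s: 21.7
ee_pos: [0.5676, -0.2425, 0.1147]
eef_rot: [-3.141, 0.001, 0.0]
force: [0.2, -0.2, -0.5]
grip_width: 0.094
grip_force: 0.0
```

```bash
python3 -c "
from h import *
go(.5675,-.2425,.063,0)
for c in ['top','scene']:
    rgb,d,W=pts(c); R=rgb.astype(int)
    m=(abs(W[...,0]-.567)<.06)&(abs(W[...,1]+.242)<.05)&(W[...,2]>.066)&(W[...,2]<.083)&(R[...,0]>R[...,1]+60)
    if m.sum()>5: print(c,m.sum(),cv2.minAreaRect(W[m][:,:2].astype(np.float32)),np.median(W[m],0))
o=ctrl.get_obs();rgb,d=ctrl.camera('wrist')
cv2.imwrite('pics/w1.png',rgb[...,::-1])
"
```

```text
t 21.7 pos [ 0.5676 -0.2425  0.1147] rpy [-1.7998e+02  4.0000e-02  1.0000e-02] F [ 0.25 -0.2  -0.46] w 0.094 gf 0.0 q6 [-0.46  0.53  1.41  0.    1.2   1.11]
twist units 0.003 then dp units [-1.000e-03 -1.000e-03  1.293e+00]
scene 72 ((0.5691083669662476, -0.24125200510025024), (0.03331564739346504, 0.013772105798125267), 0.3929664194583893) [ 0.57316483 -0.24053772  0.07734023]
```

View pics/w1.png

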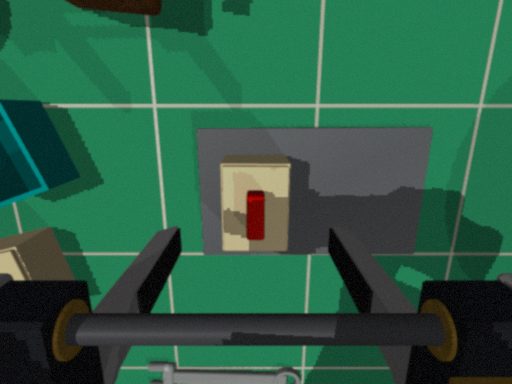

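The box is shut on the mat, with its knob at (256,215) centred between the fingers. Next I'll grip the knob.

Request:
step_arm(deltas=[{"dp":[0,0,0.4],"twist":0},{"dp":[0,0,0.5],"twist":0},{"dp":[0,0,0.3],"twist":0},{"dp":[0,0,0.13],"twist":0},{"dp":[0,0,0],"twist":0},{"dp":[0,0,0],"twist":0}])

```text
time_s: 22.45
ee_pos: [0.5681, -0.2428, 0.0627]
eef_rot: [3.141, -0.001, 0.0]
force: [-0.5, -0.4, -0.1]
grip_width: 0.0942
grip_force: 0.0
```

Request:
step_arm(deltas=[{"dp":[0,0,0],"twist":0},{"dp":[0,0,0],"twist":0},{"dp":[0,0,0],"twist":0},{"dp":[0,0,0],"twist":0},{"dp":[0,0,0],"twist":0},{"dp":[0,0,0],"twist":0},{"dp":[0,0,0],"twist":0},{"dp":[0,0,0],"twist":0},{"dp":[0,0,0],"twist":0}], gripper=-1, squeeze=12)

```text
time_s: 23.35
ee_pos: [0.5678, -0.2427, 0.062]
eef_rot: [-3.142, 0.0, 0.0]
force: [0.3, 0.8, -0.2]
grip_width: 0.0254
grip_force: 0.0
```

```bash
python3 -c "
from h import *
go(.5675,-.2425,.1,0)"
```

```text
t 23.35 pos [ 0.5678 -0.2427  0.062 ] rpy [-1.8e+02  0.0e+00  1.0e-02] F [ 0.25  0.81 -0.21] w 0.0254 gf 0.0 q6 [-0.46  0.59  1.45  0.    1.1   1.11]
twist units 0.003 then dp units [-0.008 -0.004 -0.949]
```

Request:
step_arm(deltas=[{"dp":[0,0,0.02],"twist":0},{"dp":[0,0,0],"twist":0},{"dp":[0,0,0],"twist":0},{"dp":[0,0,0],"twist":0},{"dp":[0,0,0],"twist":0}])

```text
time_s: 23.85
ee_pos: [0.5678, -0.2427, 0.0612]
eef_rot: [-3.142, 0.0, 0.0]
force: [-0.6, 0.4, -1.3]
grip_width: 0.0139
grip_force: 12.0
```

Request:
step_arm(deltas=[{"dp":[0,0,-0.1],"twist":0},{"dp":[0,0,-0.2],"twist":0},{"dp":[0,0,-0.3],"twist":0},{"dp":[0,0,-0.4],"twist":0},{"dp":[0,0,-0.2],"twist":0},{"dp":[0,0,0],"twist":0},{"dp":[0,0,0],"twist":0}])

```text
time_s: 24.55
ee_pos: [0.5677, -0.2426, 0.1091]
eef_rot: [-3.142, 0.0, 0.0]
force: [-0.0, -0.1, -0.6]
grip_width: 0.0139
grip_force: 12.0
```

```bash
python3 -c "
from h import *
go(.5675,-.352,.0148,0)
rgb,d=ctrl.camera('wrist')
cv2.imwrite('pics/w2.png',rgb[...,::-1])
"
```

```text
t 24.55 pos [ 0.5677 -0.2426  0.1091] rpy [-1.8e+02  1.0e-02  1.0e-02] F [-0.   -0.09 -0.55] w 0.0139 gf 12.0 q6 [-0.46  0.54  1.42 -0.    1.19  1.11]
twist units 0.003 then dp units [-0.005  2.734  2.358]
```

View pics/w2.png

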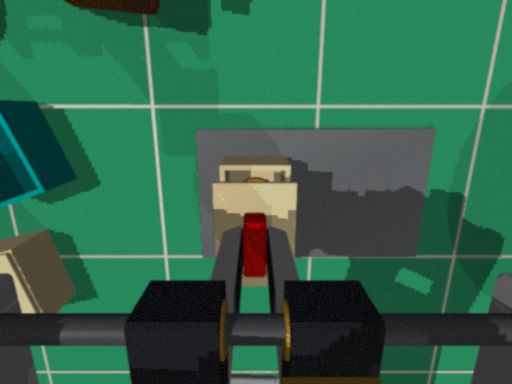

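The lid is in the grip and brass shows inside the box at (256,180). I'll lay the lid beside it.

Request:
step_arm(deltas=[{"dp":[0,0.3,0],"twist":0},{"dp":[0,0.6,0],"twist":0},{"dp":[0,0.7,0],"twist":0},{"dp":[0,0.6,0],"twist":0},{"dp":[0,0.35,0],"twist":0},{"dp":[0,0.18,0.3],"twist":0},{"dp":[0,0,0.5],"twist":0},{"dp":[0,0,0.5],"twist":0},{"dp":[0,0,0.4],"twist":0},{"dp":[0,0,0.3],"twist":0},{"dp":[0,0,0.1],"twist":0},{"dp":[0,0,0],"twist":0}])

```text
time_s: 25.8
ee_pos: [0.5679, -0.3517, 0.0249]
eef_rot: [-3.141, 0.0, 0.0]
force: [-0.1, 0.4, 1.1]
grip_width: 0.014
grip_force: 12.0
```

Request:
step_arm(deltas=[{"dp":[0,0,0],"twist":0},{"dp":[0,0,0.05],"twist":0},{"dp":[0,0,0.02],"twist":0},{"dp":[0,0,0],"twist":0}])

```text
time_s: 26.2
ee_pos: [0.5679, -0.3519, 0.0226]
eef_rot: [3.141, -0.0, 0.0]
force: [0.6, -0.5, -0.3]
grip_width: 0.0141
grip_force: 12.0
```

```bash
python3 -c "
from h import *
go(.5675,-.352,.0192,0)"
```

```text
t 26.2 pos [ 0.5679 -0.3519  0.0226] rpy [ 1.7999e+02 -1.0000e-02  1.0000e-02] F [ 0.57 -0.53 -0.34] w 0.0141 gf 12.0 q6 [-0.61  0.74  1.3  -0.    1.1   0.96]
twist units 0.003 then dp units [-0.01   0.001  0.085]
```

Request:
step_arm(deltas=[{"dp":[0,0,0.04],"twist":0},{"dp":[0,0,0.03],"twist":0},{"dp":[0,0,0.01],"twist":0},{"dp":[0,0,0],"twist":0},{"dp":[0,0,0],"twist":0}])

```text
time_s: 26.7
ee_pos: [0.5679, -0.3519, 0.0192]
eef_rot: [3.142, -0.0, 0.0]
force: [0.8, 0.2, 0.3]
grip_width: 0.014
grip_force: 12.0
```

Request:
step_arm(deltas=[{"dp":[0,0,0],"twist":0},{"dp":[0,0,0],"twist":0},{"dp":[0,0,0],"twist":0},{"dp":[0,0,0],"twist":0},{"dp":[0,0,0],"twist":0}], gripper=-0.1)

```text
time_s: 27.2
ee_pos: [0.5678, -0.3519, 0.0193]
eef_rot: [-3.142, 0.0, 0.0]
force: [0.7, 0.3, -0.2]
grip_width: 0.0423
grip_force: 0.0
```

Request:
step_arm(deltas=[{"dp":[0,0,-0.3],"twist":0},{"dp":[0,0,-0.6],"twist":0},{"dp":[0,0,-0.9],"twist":0},{"dp":[0,0,-0.9],"twist":0},{"dp":[0,0,-0.9],"twist":0},{"dp":[-0.6,0.3,-0.6],"twist":0},{"dp":[-0.9,0.4,0],"twist":0},{"dp":[-0.9,0.4,0],"twist":0},{"dp":[-0.9,0.4,0],"twist":0},{"dp":[-0.6,0.3,0],"twist":0},{"dp":[0,0,0],"twist":0},{"dp":[0,0,0],"twist":0}])

```text
time_s: 28.4
ee_pos: [0.4119, -0.4241, 0.1882]
eef_rot: [3.141, -0.001, -0.001]
force: [0.4, -0.7, 0.4]
grip_width: 0.0425
grip_force: 0.0
```

```bash
python3 -c "
from h import *
go(.4,-.4,.2,0)
rgb,d,W=pts('top')
cv2.imwrite('pics/t2.png',cv2.resize(rgb[...,::-1],(768,576)))
for c in ['top','scene']:
    rgb,d,W=pts(c)
    for n,(x,y,l,h) in dict(M=(.5155,.141,.045,.08),R=(.489,-.0135,.045,.08),box=(.567,-.242,.045,.07),lid=(.567,-.352,.009,.045)).items():
        m=(abs(W[...,0]-x)<.06)&(abs(W[...,1]-y)<.05)&(W[...,2]>l)&(W[...,2]<h)
        if m.sum()>5: print(c,n,m.sum(),np.round(sum(map(tuple,cv2.minAreaRect(W[m][:,:2].astype(np.float32))[:2]),()),4),round(cv2.minAreaRect(W[m][:,:2].astype(np.float32))[2],1),np.percentile(W[m][:,2],[5,50,98]).round(3))
"
```

```text
t 28.4 pos [ 0.4119 -0.4241  0.1882] rpy [ 1.7996e+02 -5.0000e-02 -4.0000e-02] F [ 0.4  -0.71  0.36] w 0.0425 gf 0.0 q6 [-0.86  0.4   1.42  0.    1.32  0.71]
twist units -0.01 then dp units [-0.297 -0.603 -0.295]
top M 761 [0.5145 0.1408 0.0764 0.0565] 30.5 [0.048 0.053 0.075]
top R 769 [ 0.488  -0.0132  0.0759  0.0559] 14.0 [0.048 0.053 0.074]
top box 243 [ 0.5683 -0.2414  0.0756  0.0561] 0.6 [0.046 0.052 0.055]
top lid 686 [ 0.5684 -0.3512  0.0546  0.0731] 89.8 [0.013 0.016 0.037]
scene M 764 [0.515  0.1424 0.0771 0.0559] 30.2 [0.048 0.054 0.075]
scene R 662 [ 0.4879 -0.0115  0.0781  0.0569] 13.2 [0.047 0.054 0.075]
scene box 292 [ 0.5669 -0.2409  0.0788  0.0586] 0.6 [0.046 0.051 0.056]
scene lid 506 [ 0.5697 -0.345   0.1116  0.0737] 9.0 [0.013 0.017 0.038]
```

View pics/t2.png

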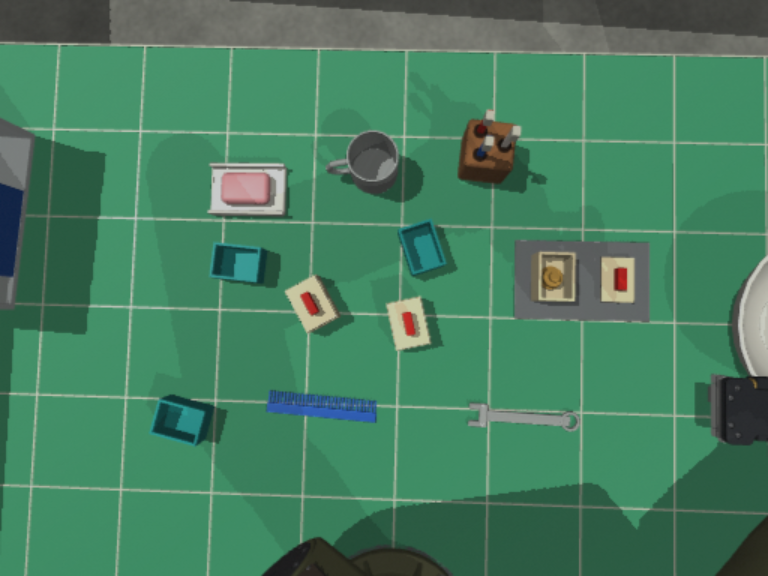

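The open box with the brass valve is at (554,277) and the lid lies right way up at (620,280), both on the mat. Everything else is in place, within about 1 mm, and the arm is clear.

```bash
python3 -c "
from station import ctrl
print(ctrl.hand_in())"
```

```text
the job is handed in; nothing more can be done
None
```

The left box, about 0.35 kg, held the brass valve; it now stands open on the mat with its lid right way up beside it, the other two boxes are shut within about 1 mm of where they were, and I handed the job in with about 28 s on the clock (no verdict returned).

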